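# Make up two fastener kits

### The arm

A 6-joint arm with a two-finger parallel gripper is mounted at the origin on the work surface. World frame = base frame: x ahead of the robot, y to its left, z up, the work surface at z = 0. Lengths are in m, angles in rad, forces in N, time in s.
With the tool pointing down it reaches from about 0.3 to 0.775 m from the base axis. Payload 14.6 kg.
Tool frame: the origin (TCP) lies at the centre of the arm's flange, where the gripper is bolted on; the fingertips stand 199 mm ahead of it and the grasp point (between the pads) lies ctrl.tcp_to_grasp ahead of it (ctrl.tcp_to_grasp is the distance from the TCP to the grasp point, in m); z points along the fingers, y is the line along which they close (so a half turn about z gives the same grasp; the last joint's range is limited). The gripper opens to 94 mm and grips with 3 to 60 N. Pads are 16 mm wide; open, the fingers measure 119 mm over their backs; the gripper's body (75 mm by 177 mm) begins 78 mm behind the grasp point.
Start: joints at [1.279, 0.3, 1.521, -0, 1.321, -0.067], TCP at [0.123, 0.536, 0.405] pointing down, gripper open.
Joint ranges: [-3.03, 3.03], [-0.79, 2.21], [0.23, 2.52], [-1.04, 4.18], [0, 3.07], [-2.55, 2.55]. Speed limits (rad/s): [2.22, 2.22, 2.57, 3.14, 3.14, 3.14].

### API

Orientations are given as [roll, pitch, yaw] about the fixed x, y, z axes, in that order (R = Rz(yaw) Ry(pitch) Rx(roll)).
In Python, from station import ctrl gives the robot as it stands. The module is installed in compiled form; this text tells all that it offers.
- The arm moves only by the shell command python3 -m jog 'ROWS' [OPENING] [FORCE]. ROWS is JSON, a list of rows, each a list of 6 numbers: the shift along the tool's x, y, z in cm, then the turn, a rotation vector about the tool's x, y, z in rad. In form: [[tx, ty, tz, ax, ay, az], ...]. A call has 1 to 8 rows; each row is the pose to reach, as a shift and turn from the pose commanded when the call began, along the tool's axes at that moment; what a row does not reach only later rows make up. A row lasts 1/10 s, in which the tool goes at most 50 mm and 8.59 degrees, less where a joint would pass 70% of its speed; a pose out of reach is approached as far as the arm can. A call with a gripper value outside its range is refused whole. OPENING is the opening in per cent of the stroke, from 0 (shut) to 100 (fully open), set as the call begins (- or left out, the last holds). The fingers move at their own pace and stop on an object; FORCE is the grip in N (left out, the last holds). Time passes only in rows, so rows that repeat a pose let the fingers close. It gives the time, the measured TCP pose, the force, the opening and the grip force at its end, in the units of the state.
- ctrl.get_obs(): the state, without advancing time (a new reading comes with each control period).
- ctrl.camera(name): name is "side" or "top"; returns a dict with "img" (480x640x3 uint8, blue, green, red), "intrinsics" (3x3 intrinsics, pixels), "R" (3x3) and "t" (3): a world point X has camera coordinates R X + t. Camera axes: x right, y down, z forward; pixel columns grow to the right and rows downward; lengths in m; the calibration is good to about 2 mm. A picture is of the moment at which its call begins. There is no depth.
- ctrl.hand_in(): hands the job in; it is judged then, once.
The state is a dict: "time_s": time; "qpos": joint angles; "joint_vel": joint speeds; "tau": joint torques, N m; "ee_pos": TCP position; "eef_rot": TCP orientation; "force": force on the tool from outside, world axes, zero at the start; "moment": the same for the moment, N m; "grip_width": finger opening in m; "grip_force": force on a finger pad.
Only numpy, scipy, OpenCV 4.12 (cv2) and the standard library are available. Lean on these libraries where they do the work, as an engineer would, in place of code of your own. Each camera call takes 0.05 s, during which the arm holds its last target. There are 200 camera calls.

### The job

Make up two kits from the steel stock standing on the bench: put the long bolt, the plain hex nut and the round collar in the three-pocket tray, and the short large bolt and the tall coupling nut in the two-pocket tray, one part to a pocket (any pocket of that tray). Every part must end standing upright as it stands now, flat on its pocket's floor; leave the small stray bolt standing where it is.

Things in the scene. Friction and masses are not known exactly. Their poses are not given: they have to be found in the camera images.
- long_bolt_mid (a point): The tallest bolt: large steel hex bolt standing on its head, shank up, 85 mm tall in all. Head hexagonal, 36 mm across flats, 15 mm high; round shank 24 mm in diameter above it. The point is on its axis half-way up (42.5 mm above its foot); z up along the shank. About 0.4 kg.
- short_bolt_mid (a point): The short large bolt: steel hex bolt standing on its head, shank up, 55 mm tall in all. Head hexagonal, 36 mm across flats, 15 mm high; round shank 24 mm in diameter above it. The point is on its axis half-way up (27.5 mm above its foot); z up along the shank. About 0.26 kg.
- hex_nut_mid (a point): The plain hex nut: wide, low steel nut lying flat, 46 mm across flats, 53 mm across corners, 25 mm high, with a 30 mm hole up through it. The point is at its centre, 12.5 mm above its underside; z up along the hole; its x axis is square to a pair of flats (flats face x and every 60 degrees from it). About 0.22 kg.
- coupling_nut_mid (a point): The tall coupling nut: hexagonal steel tube standing on end, 36 mm across flats, 42 mm across corners, 60 mm tall, with a 24 mm hole up through it. The point is at its centre, 30 mm above its foot; z up along the hole; its x axis is square to a pair of flats (flats face x and every 60 degrees from it). About 0.31 kg.
- collar_mid (a point): The round collar: low round steel ring lying flat, 50 mm outside diameter, 26 mm hole, 22 mm high. The point is at its centre, 11 mm above its underside; z up along the hole. About 0.24 kg. (The thin washers of about 25 mm on the bench are not part of the job.)
- three_tray: Grey open tray fixed to the bench, three equal pockets side by side in one row along its y axis. Outside 128 mm (x) by 226 mm (y), 20 mm high, floor 4 mm thick. Each pocket is 120 mm (x) by 70 mm (y) inside, between 4 mm walls that rise to 20 mm above the bench. Origin: centre of its underside, on the bench. Pocket centres at x = 0, y = -74, 0 and 74 mm in its frame. Turned up to about 0.2 rad.
- two_tray: Grey open tray fixed to the bench, two equal pockets side by side in one row along its y axis. Outside 128 mm (x) by 152 mm (y), 20 mm high, floor 4 mm thick. Each pocket is 120 mm (x) by 70 mm (y) inside, between 4 mm walls that rise to 20 mm above the bench. Origin: centre of its underside, on the bench. Pocket centres at x = 0, y = -37 and 37 mm in its frame. Turned up to about 0.2 rad.
- stray_bolt_foot (a point): The small stray bolt, not wanted: steel hex bolt standing on its head among the stock, only 32 mm tall, head 24 mm across flats, 10 mm high, shank 16 mm in diameter. The point is the centre of its foot, on the bench. It stays where it is.
There are look-alikes about, which are no part of the job. Leave any yellow look-alike of the part that bears hex_nut_mid alone. What is shaped like the part that bears short_bolt_mid but blue is not meant.

How it is judged:
By the outcome, as a careful person would: the job done as asked, in the order asked, and still so for the second after the job is handed in, with the robot touching nothing.
It also fails if it takes over 138 s, if anything falls off the work surface, if the arm or the gripper's body presses on something with over 40 N, if the wrist force passes 120 N, or if a joint passes its speed limit or range.

## Working session

There is one attempt and no reset: what is moved stays moved. The work goes in short steps, Python scripts to look and compute and a shell command to move; the robot and the scene stay as the last step left them, time stands still between calls to the robot, and variables do not carry over. Pictures are saved under pics/ and viewed, at most 14 in all, crops included, and the job is handed in when it is done.

```bash
mkdir -p pics; python3 - <<'E'
from station import ctrl
import cv2,numpy as np
np.set_printoptions(suppress=True,precision=4)
o=ctrl.get_obs()
for k in o: print(k,o[k])
print(ctrl.tcp_to_grasp)
for n in("top","side"):
    c=ctrl.camera(n); cv2.imwrite(f"pics/{n}0.png",c["img"]); print(n,c["intrinsics"],c["R"],c["t"])
E
```

```text
time_s 0.0
qpos [ 1.2794  0.3005  1.5216 -0.      1.3207 -0.0666]
joint_vel [ 0.0014  0.0001  0.0007  0.0012 -0.0018 -0.0002]
tau [  0.0005 -53.1809 -35.2734   0.0709   0.0244  -0.0001]
ee_pos [0.1226 0.5361 0.4041]
eef_rot [-3.1404 -0.0001  2.9168]
force [ 0.056  -1.0122 -0.1149]
moment [ 0.0319 -0.0043 -0.0019]
grip_force 0.0
grip_width 0.09403540877252815
0.1804
top [[609.8463   0.     319.7501]
 [  0.     609.8463 243.681 ]
 [  0.       0.       1.    ]] [[-0.0093 -1.      0.001 ]
 [-0.9845  0.009  -0.1753]
 [ 0.1753 -0.0026 -0.9845]] [-0.0072  0.4895  1.2216]
side [[500.8243   0.     319.779 ]
 [  0.     500.8243 235.3884]
 [  0.       0.       1.    ]] [[ 0.9225 -0.3858  0.0132]
 [-0.2867 -0.7075 -0.6459]
 [ 0.2586  0.5921 -0.7633]] [-0.4349  0.1899  0.7078]
```

View pics/top0.png

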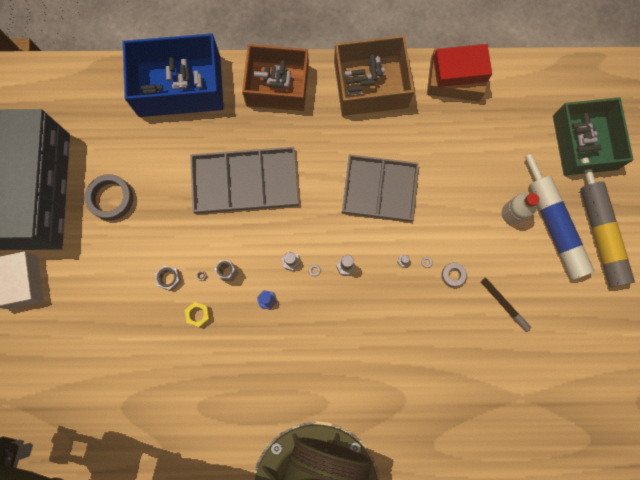

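View pics/side0.png

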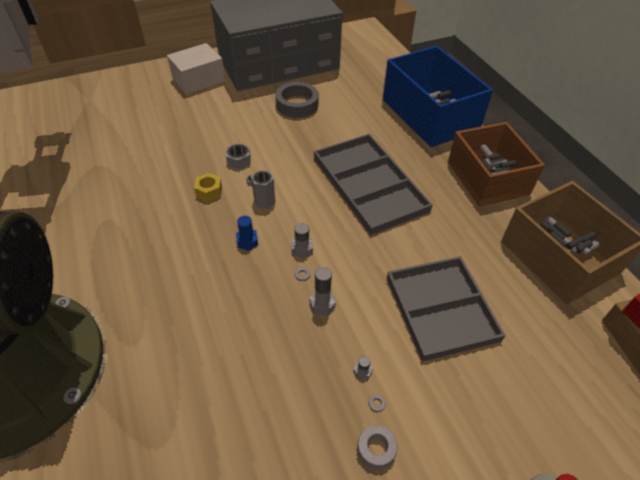

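Candidates in the top view:
- Hex nut: (168,278). Look-alikes are the yellow nut (197,315), a tiny nut (201,275) and a big ring (109,198).
- Coupling nut: (226,270).
- Short bolt: (291,261). The look-alike is the blue bolt (267,299).
- Long bolt: (347,264).
- Stray bolt: (404,261).
- Collar: (454,275). The washers at (314,270) and (427,262) are not it.

I'm checking these in one close crop.

```bash
cat > h.py <<'E'
from station import ctrl
import cv2,numpy as np
np.set_printoptions(suppress=True,precision=4)
def ray(c,uv):
    d=c["R"].T@np.linalg.solve(c["intrinsics"],[uv[0],uv[1],1.]); return -c["R"].T@c["t"],d
def plane(c,uv,z):
    o,d=ray(c,uv); return o+d*(z-o[2])/d[2]
def proj(c,X):
    p=c["intrinsics"]@(c["R"]@np.array(X)+c["t"]); return p[:2]/p[2]
E
python3 - <<'E'
import cv2,numpy as np
t=cv2.imread("pics/top0.png"); s=cv2.imread("pics/side0.png")
a=cv2.resize(t[235:335,150:310],None,fx=5,fy=5,interpolation=cv2.INTER_CUBIC)
b=cv2.resize(t[235:300,280:480],None,fx=4,fy=4,interpolation=cv2.INTER_CUBIC)
cv2.imwrite("pics/a.png",a[:330]); 
cv2.imwrite("pics/ab.png",np.vstack([a[75:330],b]))
g=cv2.resize(s[135:335,180:380],None,fx=3,fy=3,interpolation=cv2.INTER_CUBIC)
cv2.imwrite("pics/sc.png",g)
E
```

```text
(no output)
```

View pics/ab.png

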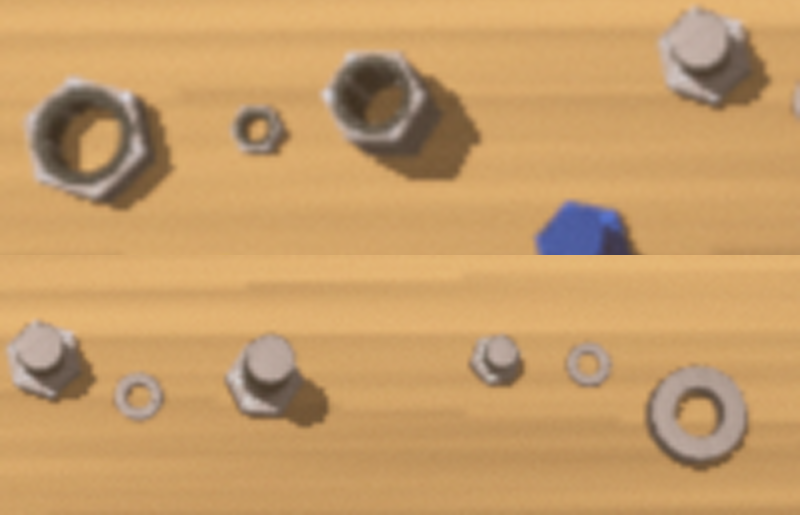

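View pics/sc.png

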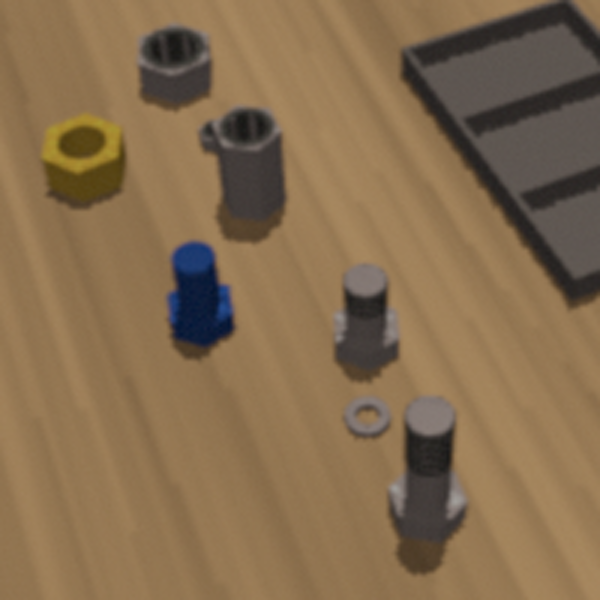

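The crop confirms the choice. Top row: hex nut (90,140), tiny nut, coupling nut (378,100), short bolt (699,38), blue bolt. Bottom row: short bolt, washer, long bolt (270,359), stray bolt, washer, collar (698,415). Next I measure all of them from silhouettes.

```bash
cat > m.py <<'E'
from h import *
def hulls(c):
    hsv=cv2.cvtColor(c["img"],cv2.COLOR_BGR2HSV)
    m=((hsv[...,1]<80)).astype(np.uint8)*255
    m=cv2.morphologyEx(m,cv2.MORPH_CLOSE,np.ones((3,3)))
    cs,_=cv2.findContours(m,cv2.RETR_EXTERNAL,cv2.CHAIN_APPROX_NONE)
    return [cv2.convexHull(k)[:,0] for k in cs if cv2.contourArea(k)>40]
def pick(H,uv): return [h for h in H if cv2.pointPolygonTest(h.reshape(-1,1,2).astype(np.float32),(float(uv[0]),float(uv[1])),False)>=0]
def cen(h):
    M=cv2.moments(h.reshape(-1,1,2)); return M['m10']/M['m00'],M['m01']/M['m00']
def tri(a,ua,b,ub):
    o1,d1=ray(a,ua);o2,d2=ray(b,ub)
    st=np.linalg.lstsq(np.c_[d1,-d2],o2-o1,rcond=None)[0]
    p,q=o1+st[0]*d1,o2+st[1]*d2
    return (p+q)/2,np.linalg.norm(p-q)
def yaw(P,n):
    e=np.diff(np.r_[P,P[:1]],axis=0); L=np.linalg.norm(e,axis=1); a=np.arctan2(e[:,1],e[:,0])
    return np.angle((L*np.exp(1j*n*a)).sum())/n
E
python3 - <<'E'
from m import *
t=ctrl.camera("top");s=ctrl.camera("side");Ht,Hs=hulls(t),hulls(s)
parts=dict(nut=((168,278),(238,156),.0125),coup=((226,270),(263,190),.03),collar=((454,275),(377,447),.011),stray=((404,261),(364,369),.016),short=((291,261),(302,240),.0275),long=((347,264),(322,290),.0425),tray3=((245,181),(370,180),.01),tray2=((381,188),(440,305),.01))
for n,(ut,us,z) in parts.items():
    a,b=pick(Ht,ut),pick(Hs,us)
    for x in a: print(n,"top",cen(x),len(x),"plane",plane(t,cen(x),z)[:2],"rng",x.min(0),x.max(0), "edge",np.degrees(yaw(np.array([plane(t,p,2*z)[:2] for p in x]),4 if 'tray' in n else 6)))
    for x in b: print("   side",cen(x),"plane",plane(s,cen(x),z)[:2],"rng",x.min(0),x.max(0))
    if a and b and n in("nut","coup","collar"): print("   tri",*tri(t,cen(a[0]),s,cen(b[0])))
f=lambda X,Y,k,ox,oy:((X+.5)/k-.5+ox,(Y+.5)/k-.5+oy)
print("short",tri(t,f(699,38,5,150,250),s,f(365,281,3,180,135)),plane(t,f(699,38,5,150,250),.055))
print("long",tri(t,f(270,104,4,280,235),s,f(430,414,3,180,135)),plane(t,f(270,104,4,280,235),.085))
E
```

```text
nut top (166.87614678899084, 277.19839449541286) 17 plane [0.4262 0.3106] rng [155 265] [179 289] edge 12.808918657421762
   side (237.76233035418736, 155.3611386957961) plane [0.4245 0.3088] rng [226 143] [249 168]
   tri [0.4257 0.3112 0.0104] 0.001464460276633208
coup top (224.6944444444444, 269.24036281179133) 15 plane [0.4395 0.1866] rng [214 260] [235 279] edge 28.93470711264529
   side (261.7132122730119, 188.0169067000626) plane [0.4348 0.1862] rng [246 170] [274 208]
   tri [0.4373 0.187  0.0292] 0.004646677566631
collar top (454.05308352849335, 274.364168618267) 19 plane [ 0.4268 -0.2944] rng [442 263] [466 286] edge -21.89240114644685
   side (376.7312210751157, 446.83718998457334) plane [ 0.4267 -0.2939] rng [357 425] [397 469]
   tri [ 0.4266 -0.2942  0.012 ] 0.0002405311325831408
stray top (403.36224489795916, 260.45238095238096) 13 plane [ 0.4567 -0.1878] rng [398 255] [409 266] edge 2.3255530926119627
   side (362.8499210110584, 367.6140073723012) plane [ 0.456  -0.1921] rng [353 356] [372 378]
short top (290.32980972515855, 260.5940803382664) 13 plane [0.4569 0.0501]
[... 301 characters left out ...]
6525262975) plane [ 0.4452 -0.0706] rng [309 267] [335 315]
tray3 top (243.58650276379836, 179.54206198608472) 19 plane [0.6382 0.1522] rng [191 147] [297 212] edge 3.8702883145254154
   side (371.6721096980164, 183.26309729418534) plane [0.6367 0.1408] rng [314 134] [431 234]
tray2 top (380.12479352494216, 187.50821770730096) 18 plane [ 0.6177 -0.1436] rng [343 155] [417 220] edge -7.7593446946863915
   side (443.6623320887515, 308.0078966567958) plane [ 0.6161 -0.1485] rng [388 256] [504 360]
short (array([0.4598, 0.051 , 0.0521]), np.float64(0.0008570136879690102)) [0.4598 0.0507 0.055 ]
long (array([ 0.4474, -0.0659,  0.0845]), np.float64(0.0004374338574950361)) [ 0.4471 -0.0658  0.085 ]
```

```bash
cat > d.py <<'E'
import sys
from m import *
from scipy.spatial.transform import Rotation as Ro
x,y,z,phi=map(float,sys.argv[1:5])
o=ctrl.get_obs(); R=Ro.from_euler('xyz',o["eef_rot"])
T=Ro.from_euler('xyz',[np.pi,0,np.pi/2+np.radians(phi)])
print("cm",R.inv().apply(np.array([x,y,z+ctrl.tcp_to_grasp])-o["ee_pos"])*100,"rot",(R.inv()*T).as_rotvec(),"t",o["time_s"])
E
python3 d.py .447 -.066 .2236 0
python3 - <<'E'
from m import *
t=ctrl.camera("top");s=ctrl.camera("side")
for c,us in((t,((245,181),(381,188))),(s,((370,180),(440,305)))):
    H=hulls(c)
    for u in us:
        P=np.array([plane(c,p,.02)[:2] for p in pick(H,u)[0]],np.float32)
        print(cv2.minAreaRect(P*1000))
E
```

```text
cm [-45.046  -51.4711   0.0637] rot [-0.0006  0.0004  1.346 ] t 0.2
((635.7689819335938, 150.79478454589844), (130.5795440673828, 225.1487274169922), 3.7896811962127686)
((615.7102661132812, -142.5745849609375), (150.35446166992188, 128.58624267578125), 82.09290313720703)
((632.6235961914062, 143.4097137451172), (137.09034729003906, 238.00177001953125), 3.9345390796661377)
((613.2230834960938, -146.54652404785156), (159.23208618164062, 133.68943786621094), 82.19805908203125)
```

```bash
python3 -m jog '[[-5,-5,0,0,0,0.15],[-8,-9,0,0,0,0.3],[-11,-13,0,0,0,0.45],[-14,-17,0,0,0,0.6],[-17,-21,0,0,0,0.75],[-20,-25,0,0,0,0.9],[-23,-29,0,0,0,1.05],[-26,-32,0,0,0,1.2]]' 60 50; python3 d.py .447 -.066 .14 0
```

```text
time_s: 1.1
ee_pos: [0.2983, 0.1755, 0.4049]
eef_rot: [3.141, -0.0, 1.711]
force: [0.6, 0.5, -0.4]
grip_width: 0.0564
grip_force: 0.0
cm [-25.9959  11.3339   8.4579] rot [ 0.001  -0.0004  0.1405] t 1.1
```

```bash
python3 -m jog '[[-4.4,2,1,0,0,0.07],[-8.8,4,2,0,0,0.14],[-13.2,6,4,0,0,0.14],[-17.6,8,5.5,0,0,0.14],[-22,10,7,0,0,0.14],[-26,11.3,8.5,0,0,0.14],[-26,11.3,8.5,0,0,0.14],[-26,11.3,8.5,0,0,0.14]]'; python3 d.py .447 -.066 .06 0; python3 - <<'E'
from h import *
t=ctrl.camera("top");s=ctrl.camera("side")
a=cv2.resize(t["img"][195:335,250:450],None,fx=3,fy=3);b=cv2.resize(s["img"][150:350,220:420],None,fx=2.1,fy=2.1)
cv2.imwrite("pics/n1.png",np.hstack([a[:420,150:500],b[:420]]))
E
```

```text
time_s: 1.9
ee_pos: [0.448, -0.0639, 0.3191]
eef_rot: [-3.14, -0.0, 1.575]
force: [0.3, 0.3, 1.1]
grip_width: 0.0568
grip_force: 0.0
cm [-0.2119 -0.0932  7.8725] rot [-0.0014 -0.0004  0.0042] t 1.9
```

View pics/n1.png

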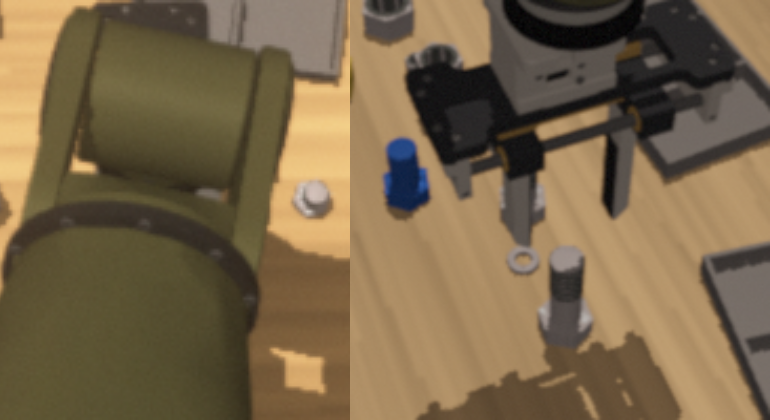

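The side view shows the open fingers (tips 522,240 and 617,215) centred above the long bolt's top (567,255). Descending to grip.

```bash
python3 -m jog '[[-0.2,-0.1,3,0,0,0],[-0.2,-0.1,6,0,0,0],[-0.2,-0.1,7.9,0,0,0],[-0.2,-0.1,7.9,0,0,0],[-0.2,-0.1,7.9,0,0,0]]'; python3 -m jog '[[0,0,0,0,0,0],[0,0,0,0,0,0],[0,0,0,0,0,0],[0,0,0,0,0,0],[0,0,0,0,0,0],[0,0,0,0,0,0]]' 0 50; python3 -m jog '[[0,0,-2,0,0,0],[0,0,-5,0,0,0],[0,0,-8,0,0,0],[0,0,-11,0,0,0],[0,0,-12,0,0,0],[0,0,-12,0,0,0]]'; python3 d.py .641 .076 .18 3.9
```

```text
time_s: 2.5
ee_pos: [0.4472, -0.0647, 0.2417]
eef_rot: [3.141, 0.0, 1.578]
force: [0.2, -1.3, 0.4]
grip_width: 0.0561
grip_force: 0.0
time_s: 3.1
ee_pos: [0.4471, -0.0654, 0.2409]
eef_rot: [3.141, 0.0, 1.577]
force: [-0.2, 0.9, 3.8]
grip_width: 0.0231
grip_force: 50.0
time_s: 3.7
ee_pos: [0.447, -0.0654, 0.3609]
eef_rot: [3.14, 0.0, 1.577]
force: [-0.3, 0.3, -4.6]
grip_width: 0.0231
grip_force: 50.0
cm [14.0228 19.483   0.071 ] rot [ 0.0012  0.0004 -0.0621] t 3.7
```

```bash
python3 -m jog '[[1,1.4,0,0,0,-0.01],[3,4.2,0,0,0,-0.02],[5.5,7.6,0,0,0,-0.03],[8,11,0,0,0,-0.04],[10.5,14.4,0,0,0,-0.05],[12.8,17.8,0,0,0,-0.06],[14,19.5,0,0,0,-0.06],[14,19.5,0,0,0,-0.06]]'; python3 d.py .641 .076 .0655 3.9
```

```text
time_s: 4.5
ee_pos: [0.6424, 0.0774, 0.3567]
eef_rot: [-3.137, -0.0, 1.638]
force: [0.3, -0.5, -4.8]
grip_width: 0.0237
grip_force: 50.0
cm [-0.1296 -0.1079 11.0837] rot [-0.0041 -0.0002 -0.0004] t 4.5
```

```bash
python3 -m jog '[[0,0,3,0,0,0],[0,0,6,0,0,0],[0,0,9,0,0,0],[0,0,10,0,0,0],[0,0,10,0,0,0],[0,0,10,0,0,0]]'; python3 d.py .641 .076 .0655 3.9;  python3 - <<'E'
from h import *
t=ctrl.camera("top");s=ctrl.camera("side")
a=cv2.resize(t["img"][130:230,180:330],None,fx=4,fy=4);b=cv2.resize(s["img"][120:270,280:480],None,fx=4,fy=4)
cv2.imwrite("pics/n2.png",b)
E
```

```text
time_s: 5.1
ee_pos: [0.6414, 0.0756, 0.2616]
eef_rot: [3.141, 0.0, 1.637]
force: [0.1, -0.3, -4.5]
grip_width: 0.0235
grip_force: 50.0
cm [ 0.0422 -0.0342  1.5682] rot [ 0.001   0.     -0.0023] t 5.1
```

View pics/n2.png

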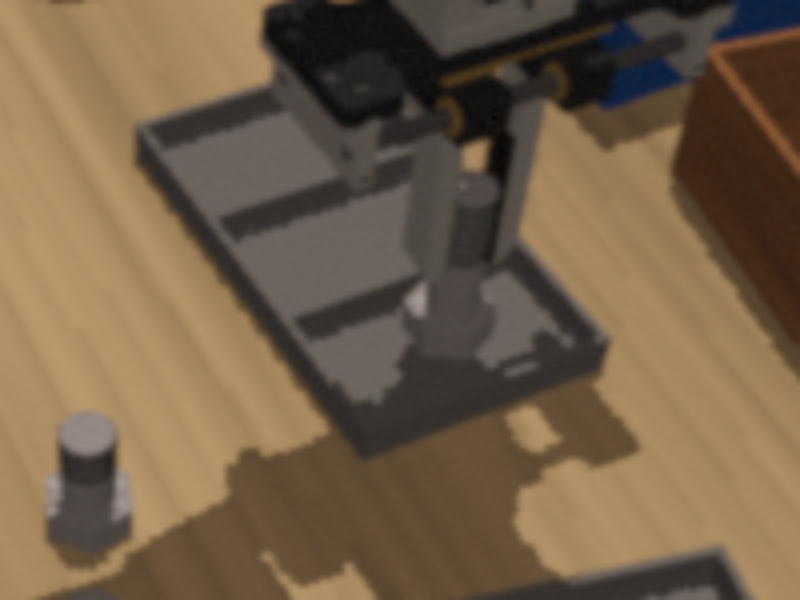

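Bolt is upright above the near pocket (foot about 450,345), well inside its walls. Lowering.

```bash
python3 -m jog '[[0,0,0.6,0,0,0],[0,0,1.2,0,0,0],[0,0,1.5,0,0,0],[0,0,1.6,0,0,0],[0,0,1.6,0,0,0],[0,0,1.6,0,0,0]]'; python3 d.py .641 .076 .0645 3.9
```

```text
time_s: 5.8
ee_pos: [0.6412, 0.0758, 0.2449]
eef_rot: [-3.142, 0.0, 1.637]
force: [-2.8, -1.4, 1.6]
grip_width: 0.0233
grip_force: 50.0
cm [ 0.0211 -0.0177  0.0021] rot [-0.     0.    -0.002] t 5.8
```

```bash
python3 -m jog '[[0,0,0,0,0,0],[0,0,0,0,0,0],[0,0,0,0,0,0],[0,0,0,0,0,0]]' 60; python3 -m jog '[[0,0,-1,0,0,0],[0,0,-4,0,0,0],[0,0,-8,0,0,0],[0,0,-11,0,0,0],[0,0,-11,0,0,0]]'; python3 d.py .4255 .3105 .12 -18
```

```text
time_s: 6.2
ee_pos: [0.6413, 0.0758, 0.2447]
eef_rot: [3.141, 0.0, 1.637]
force: [0.8, -0.9, 0.3]
grip_width: 0.0518
grip_force: 0.0
time_s: 6.7
ee_pos: [0.6414, 0.0758, 0.3604]
eef_rot: [3.133, 0.0, 1.637]
force: [-0.4, 0.4, 0.5]
grip_width: 0.0565
grip_force: 0.0
cm [ 24.842  -20.0398   5.8381] rot [ 0.0081 -0.0015  0.3802] t 6.7
```

```bash
python3 -m jog '[[3.5,-2.8,0,0,0,0.1],[7,-5.6,0,0,0,0.2],[10.5,-8.5,0,0,0,0.3],[14,-11.3,1,0,0,0.38],[17.5,-14.1,2,0,0,0.38],[21,-17,4,0,0,0.38],[24.8,-20,5.8,0,0,0.38],[24.8,-20,5.8,0,0,0.38]]' 85; python3 -m jog '[[0,0,0,0,0,0],[0,0,0,0,0,0]]'; python3 d.py .4255 .3105 .021 -18; python3 - <<'E'
from h import *
s=ctrl.camera("side")
cv2.imwrite("pics/n3.png",cv2.resize(s["img"][80:230,160:360],None,fx=4,fy=4))
E
```

```text
time_s: 7.5
ee_pos: [0.4219, 0.3127, 0.2945]
eef_rot: [-3.139, 0.003, 1.261]
force: [-0.2, -0.4, -0.5]
grip_width: 0.0799
grip_force: 0.0
time_s: 7.7
ee_pos: [0.4259, 0.3096, 0.2971]
eef_rot: [3.141, -0.0, 1.256]
force: [0.6, -0.1, 0.3]
grip_width: 0.0798
grip_force: 0.0
cm [ 0.0722 -0.074   9.5669] rot [ 0.0006 -0.0005 -0.0004] t 7.7
```

View pics/n3.png

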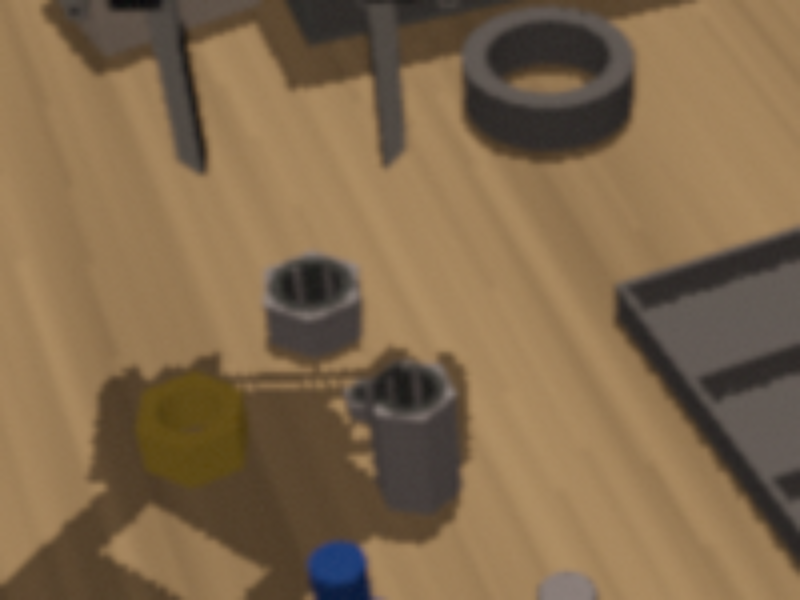

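The open fingers (190,165 and 392,160) straddle the hex nut (312,290), and the yellow nut is clear of both. Descending.

```bash
python3 -m jog '[[0,0,3,0,0,0],[0,0,6,0,0,0],[0,0,8.5,0,0,0],[0,0,9.4,0,0,0],[0,0,9.4,0,0,0],[0,0,9.4,0,0,0]]'; python3 -m jog '[[0,0,0,0,0,0],[0,0,0,0,0,0],[0,0,0,0,0,0],[0,0,0,0,0,0],[0,0,0,0,0,0],[0,0,0,0,0,0],[0,0,0,0,0,0]]' 0 50; python3 -m jog '[[0,0,-2,0,0,0],[0,0,-5,0,0,0],[0,0,-8,0,0,0],[0,0,-11,0,0,0],[0,0,-12,0,0,0],[0,0,-12,0,0,0]]'; python3 d.py .631 .224 .143 -2
```

```text
time_s: 8.35
ee_pos: [0.4259, 0.3099, 0.2038]
eef_rot: [3.141, -0.001, 1.256]
force: [0.2, -0.2, -0.1]
grip_width: 0.0798
grip_force: 0.0
time_s: 9.05
ee_pos: [0.4253, 0.3101, 0.2028]
eef_rot: [3.141, -0.0, 1.257]
force: [-1.0, -0.4, 5.0]
grip_width: 0.0458
grip_force: 49.9
time_s: 9.65
ee_pos: [0.4253, 0.3101, 0.3231]
eef_rot: [3.141, -0.001, 1.257]
force: [-0.5, -0.9, -2.7]
grip_width: 0.0454
grip_force: 49.9
cm [-1.8346 22.2242 -0.005 ] rot [ 0.0012 -0.0011 -0.279 ] t 9.65
```

```bash
python3 -m jog '[[-0.1,1.5,0,0,0,-0.04],[-0.4,5,0,0,0,-0.1],[-0.8,9,0,0,0,-0.16],[-1.1,13,0,0,0,-0.22],[-1.4,17,0,0,0,-0.28],[-1.7,20.5,0,0,0,-0.28],[-1.8,22.2,0,0,0,-0.28],[-1.8,22.2,0,0,0,-0.28]]'; python3 -m jog '[[0,0,3,0,0,0],[0,0,6,0,0,0],[0,0,9,0,0,0],[0,0,10,0,0,0],[0,0,10,0,0,0],[0,0,10,0,0,0]]';  python3 d.py .631 .224 .0264 -2
```

```text
time_s: 10.45
ee_pos: [0.6322, 0.223, 0.3192]
eef_rot: [-3.138, 0.001, 1.535]
force: [-0.8, -0.0, -2.7]
grip_width: 0.0457
grip_force: 49.9
time_s: 11.05
ee_pos: [0.6309, 0.2247, 0.2237]
eef_rot: [3.14, -0.0, 1.537]
force: [0.9, -0.6, -2.4]
grip_width: 0.0458
grip_force: 49.9
cm [-0.069   0.0093  1.6873] rot [ 0.0011 -0.0004  0.0012] t 11.05
```

```bash
python3 -m jog '[[0,0,0.6,0,0,0],[0,0,1.2,0,0,0],[0,0,1.6,0,0,0],[0,0,1.7,0,0,0],[0,0,1.7,0,0,0],[0,0,1.7,0,0,0]]'; python3 -m jog '[[0,0,0,0,0,0],[0,0,0,0,0,0],[0,0,0,0,0,0],[0,0,0,0,0,0]]' 65; python3 -m jog '[[0,0,-1,0,0,0],[0,0,-4,0,0,0],[0,0,-8,0,0,0],[0,0,-12,0,0,0],[0,0,-12,0,0,0]]';python3 d.py .4268 -.294 .12 0
```

```text
time_s: 11.65
ee_pos: [0.631, 0.2244, 0.2067]
eef_rot: [3.141, -0.0, 1.537]
force: [-5.1, -1.2, 7.9]
grip_width: 0.0458
grip_force: 50.0
time_s: 12.05
ee_pos: [0.6309, 0.2244, 0.2055]
eef_rot: [-3.142, -0.0, 1.537]
force: [-1.0, 0.8, 0.1]
grip_width: 0.0612
grip_force: 0.0
time_s: 12.55
ee_pos: [0.6312, 0.2245, 0.3329]
eef_rot: [3.132, -0.003, 1.537]
force: [-0.7, 0.3, 0.1]
grip_width: 0.0612
grip_force: 0.0
cm [-52.525  -18.7012   2.906 ] rot [ 0.0096 -0.0031 -0.034 ] t 12.55
```

```bash
python3 -m jog '[[-4.4,-1.6,0,0,0,0],[-8.8,-3.1,0,0,0,0],[-13.2,-4.7,0,0,0,0],[-17.6,-6.3,0,0,0,-0.03],[-22,-7.8,0,0,0,-0.03],[-26.4,-9.4,0,0,0,-0.03],[-30.8,-11,0,0,0,-0.03],[-35.2,-12.5,0,0,0,-0.03]]' 85;python3 d.py .4268 -.294 .12 0
```

```text
time_s: 13.35
ee_pos: [0.4928, -0.1247, 0.326]
eef_rot: [3.141, 0.0, 1.567]
force: [0.6, -0.0, 0.8]
grip_width: 0.08
grip_force: 0.0
cm [-16.9566  -6.5405   2.5588] rot [ 0.0005  0.0002 -0.0039] t 13.35
```

```bash
python3 -m jog '[[-4.5,-1.7,0,0,0,0],[-9,-3.4,1,0,0,0],[-13.5,-5.1,2,0,0,0],[-17,-6.5,2.6,0,0,0],[-17,-6.5,2.6,0,0,0],[-17,-6.5,2.6,0,0,0]]';python3 d.py .4268 -.294 .022 0; python3 - <<'E'
from h import *
s=ctrl.camera("side")
cv2.imwrite("pics/n4.png",cv2.resize(s["img"][330:480,280:480],None,fx=4,fy=4))
E
```

```text
time_s: 13.95
ee_pos: [0.428, -0.2933, 0.2996]
eef_rot: [-3.141, -0.0, 1.565]
force: [-0.4, 0.8, -0.7]
grip_width: 0.0797
grip_force: 0.0
cm [-0.0755 -0.1193  9.7245] rot [-0.0001 -0.0003 -0.0057] t 13.95
```

View pics/n4.png

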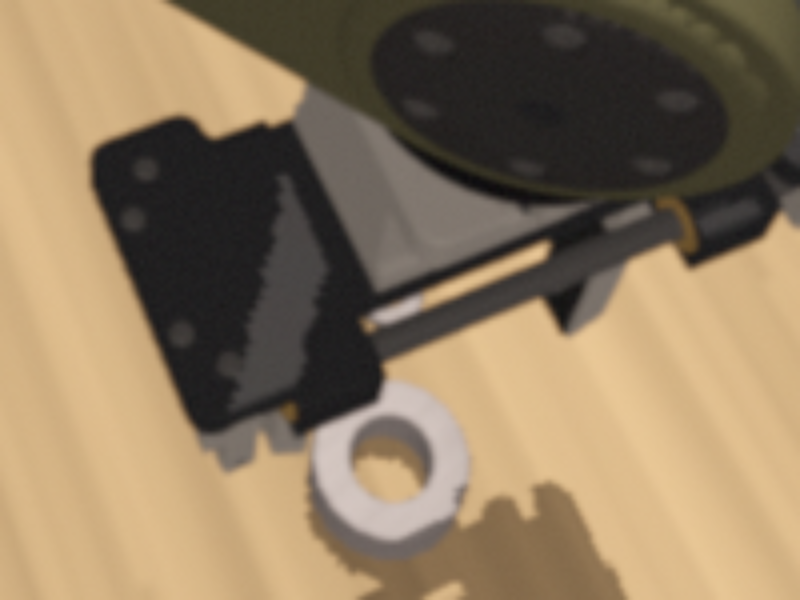

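Collar (390,465) sits below the fingers, with the left one at (270,440) and the right one at (575,320). Perspective hides the exact centring, but the measured offsets are under 2 mm. Descending.

```bash
python3 -m jog '[[-0.1,-0.1,3,0,0,0],[-0.1,-0.1,6,0,0,0],[-0.1,-0.1,8.5,0,0,0],[-0.1,-0.1,9.7,0,0,0],[-0.1,-0.1,9.7,0,0,0],[-0.1,-0.1,9.7,0,0,0]]'; python3 -m jog '[[0,0,0,0,0,0],[0,0,0,0,0,0],[0,0,0,0,0,0],[0,0,0,0,0,0],[0,0,0,0,0,0],[0,0,0,0,0,0],[0,0,0,0,0,0]]' 0 50; python3 -m jog '[[0,0,-2,0,0,0],[0,0,-5,0,0,0],[0,0,-8,0,0,0],[0,0,-11,0,0,0],[0,0,-14,0,0,0],[0,0,-14,0,0,0]]'; python3 d.py .636 .15 .162 3.9
```

```text
time_s: 14.6
ee_pos: [0.4278, -0.2937, 0.2037]
eef_rot: [3.141, 0.001, 1.568]
force: [-0.5, -0.0, 0.6]
grip_width: 0.0799
grip_force: 0.0
time_s: 15.3
ee_pos: [0.4273, -0.294, 0.203]
eef_rot: [3.141, 0.0, 1.567]
force: [-0.4, 0.5, 6.1]
grip_width: 0.0496
grip_force: 50.0
time_s: 15.9
ee_pos: [0.4276, -0.2941, 0.3461]
eef_rot: [3.137, 0.004, 1.567]
force: [-0.3, -0.1, -2.9]
grip_width: 0.0495
grip_force: 50.0
cm [44.4949 20.6651  0.3024] rot [ 0.0044  0.0037 -0.0721] t 15.9
```

```bash
python3 -m jog '[[2,0.9,0,0,0,-0.01],[6,2.8,0,0,0,-0.02],[10,4.6,0,0,0,-0.03],[14,6.5,0,0,0,-0.04],[18,8.4,0,0,0,-0.05],[22,10.2,0,0,0,-0.06],[26,12.1,0,0,0,-0.07],[30,14,0,0,0,-0.07]]'; python3 d.py .636 .15 .162 3.9
```

```text
time_s: 16.7
ee_pos: [0.5689, 0.0073, 0.3411]
eef_rot: [-3.14, -0.0, 1.637]
force: [-0.1, -0.5, -1.4]
grip_width: 0.0495
grip_force: 50.0
cm [13.7881  7.6459 -0.1424] rot [-0.0019 -0.0002 -0.0017] t 16.7
```

```bash
python3 -m jog '[[3,1.6,0,0,0,0],[6.5,3.6,0,0,0,0],[10,5.5,0,0,0,0],[12.8,7.1,0,0,0,0],[13.8,7.6,0,0,0,0],[13.8,7.6,0,0,0,0]]';python3 -m jog '[[0,0,3,0,0,0],[0,0,6,0,0,0],[0,0,9,0,0,0],[0,0,12,0,0,0],[0,0,12,0,0,0],[0,0,12,0,0,0]]'; python3 d.py .636 .15 .0266 3.9
```

```text
time_s: 17.3
ee_pos: [0.6352, 0.1491, 0.3408]
eef_rot: [-3.139, 0.0, 1.638]
force: [-0.7, -1.2, -2.5]
grip_width: 0.0493
grip_force: 50.0
time_s: 17.9
ee_pos: [0.6352, 0.1472, 0.2232]
eef_rot: [-3.141, 0.0, 1.636]
force: [0.5, 0.3, -1.5]
grip_width: 0.0495
grip_force: 50.0
cm [0.2721 0.0973 1.6161] rot [-0.0005  0.0002 -0.0031] t 17.9
```

Collar is over the middle pocket, and I correct the offset by 2.7 mm while lowering.

```bash
python3 -m jog '[[0.2,0.1,0.6,0,0,0],[0.2,0.1,1.2,0,0,0],[0.2,0.1,1.5,0,0,0],[0.2,0.1,1.6,0,0,0],[0.2,0.1,1.6,0,0,0],[0.2,0.1,1.6,0,0,0]]'; python3 -m jog '[[0,0,0,0,0,0],[0,0,0,0,0,0],[0,0,0,0,0,0],[0,0,0,0,0,0]]' 67; python3 -m jog '[[0,0,-1,0,0,0],[0,0,-4,0,0,0],[0,0,-8,0,0,0],[0,0,-12,0,0,0],[0,0,-13,0,0,0],[0,0,-13,0,0,0]]';python3 d.py .4597 .0508 .15 0
```

```text
time_s: 18.5
ee_pos: [0.6361, 0.1503, 0.207]
eef_rot: [3.141, -0.0, 1.637]
force: [-1.8, -0.3, 1.7]
grip_width: 0.0493
grip_force: 50.0
time_s: 18.9
ee_pos: [0.6361, 0.1503, 0.2066]
eef_rot: [3.141, -0.0, 1.637]
force: [-0.2, 0.1, 0.6]
grip_width: 0.0626
grip_force: 0.0
time_s: 19.5
ee_pos: [0.6361, 0.1503, 0.3389]
eef_rot: [3.138, -0.0, 1.637]
force: [-0.3, -0.8, 0.5]
grip_width: 0.0628
grip_force: 0.0
cm [ -8.767  -18.2577   0.7825] rot [ 0.0036 -0.0005  0.066 ] t 19.5
```

```bash
python3 -m jog '[[-1.9,-4,0,0,0,0.03],[-3.8,-8,0,0,0,0.06],[-5.8,-12,0,0,0,0.066],[-7.7,-16,0.4,0,0,0.066],[-8.8,-18.2,0.8,0,0,0.066],[-8.8,-18.2,0.8,0,0,0.066],[-8.8,-18.2,0.8,0,0,0.066]]' 60;python3 d.py .4597 .0508 .04 0
```

```text
time_s: 20.2
ee_pos: [0.4603, 0.0504, 0.328]
eef_rot: [-3.141, -0.0, 1.57]
force: [0.6, 0.3, 0.3]
grip_width: 0.0563
grip_force: 0.0
cm [ 0.0376 -0.0534 10.7634] rot [-0.001  -0.     -0.0005] t 20.2
```

```bash
python3 -m jog '[[0,0,4,0,0,0],[0,0,7.5,0,0,0],[0,0,10,0,0,0],[0,0,10.8,0,0,0],[0,0,10.8,0,0,0],[0,0,10.8,0,0,0]]'; python3 -m jog '[[0,0,0,0,0,0],[0,0,0,0,0,0],[0,0,0,0,0,0],[0,0,0,0,0,0],[0,0,0,0,0,0],[0,0,0,0,0,0]]' 0 50; python3 -m jog '[[0,0,-2,0,0,0],[0,0,-5,0,0,0],[0,0,-8,0,0,0],[0,0,-11,0,0,0],[0,0,-12,0,0,0],[0,0,-12,0,0,0]]'; python3 d.py .621 -.107 .16 -7.8
```

```text
time_s: 20.8
ee_pos: [0.4609, 0.0507, 0.2215]
eef_rot: [3.141, -0.0, 1.571]
force: [-0.6, 0.2, 0.7]
grip_width: 0.0564
grip_force: 0.0
time_s: 21.4
ee_pos: [0.4603, 0.0505, 0.2209]
eef_rot: [3.141, 0.0, 1.571]
force: [-0.6, -0.1, 3.6]
grip_width: 0.0234
grip_force: 50.0
time_s: 22.0
ee_pos: [0.4603, 0.0505, 0.3411]
eef_rot: [3.14, -0.0, 1.571]
force: [-0.3, 0.0, -3.2]
grip_width: 0.0235
grip_force: 50.0
cm [-15.7475  16.071    0.0949] rot [ 0.0017 -0.0002  0.1361] t 22.0
```

Short bolt held. On the floor the TCP should be at 0.2249.

```bash
python3 -m jog '[[-1.2,1.2,0,0,0,0.03],[-3.8,3.9,0,0,0,0.06],[-6.6,6.7,0,0,0,0.09],[-9.4,9.6,0,0,0,0.12],[-12.2,12.4,0,0,0,0.136],[-14.8,15,0,0,0,0.136],[-15.7,16.1,0,0,0,0.136],[-15.7,16.1,0,0,0,0.136]]'; python3 -m jog '[[0,0,3,0,0,0],[0,0,6,0,0,0],[0,0,9,0,0,0],[0,0,10,0,0,0],[0,0,10,0,0,0],[0,0,10,0,0,0]]'; python3 d.py .621 -.107 .0445 -7.8;  python3 - <<'E'
from h import *
s=ctrl.camera("side")
cv2.imwrite("pics/n5.png",cv2.resize(s["img"][130:380,270:530],None,fx=2.4,fy=2.4))
E
```

```text
time_s: 22.8
ee_pos: [0.6222, -0.1087, 0.3375]
eef_rot: [-3.138, -0.0, 1.432]
force: [-0.1, 0.3, -2.9]
grip_width: 0.0231
grip_force: 50.0
time_s: 23.4
ee_pos: [0.6215, -0.1065, 0.2417]
eef_rot: [3.14, 0.0, 1.435]
force: [0.5, -0.5, -2.4]
grip_width: 0.0233
grip_force: 50.0
cm [-0.0563 -0.045   1.6793] rot [0.0012 0.0001 0.    ] t 23.4
```

View pics/n5.png

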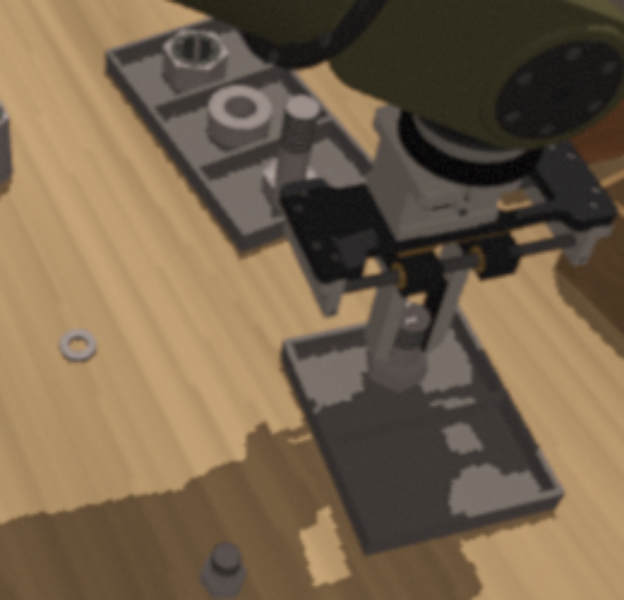

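The three-pocket tray is filled: nut (195,60), collar (240,115), long bolt (297,140). The short bolt (400,365) is upright over the far pocket of the two-tray, so I lower it.

```bash
python3 -m jog '[[0,0,0.6,0,0,0],[0,0,1.2,0,0,0],[0,0,1.6,0,0,0],[0,0,1.7,0,0,0],[0,0,1.7,0,0,0],[0,0,1.7,0,0,0]]'; python3 -m jog '[[0,0,0,0,0,0],[0,0,0,0,0,0],[0,0,0,0,0,0],[0,0,0,0,0,0]]' 60; python3 -m jog '[[0,0,-1,0,0,0],[0,0,-4,0,0,0],[0,0,-8,0,0,0],[0,0,-11,0,0,0],[0,0,-11,0,0,0]]';python3 d.py .4385 .1866 .14 -1
```

```text
time_s: 24.05
ee_pos: [0.6213, -0.1065, 0.2245]
eef_rot: [3.141, 0.0, 1.435]
force: [-4.7, 1.2, 7.5]
grip_width: 0.0236
grip_force: 50.0
time_s: 24.45
ee_pos: [0.6213, -0.1065, 0.2236]
eef_rot: [3.142, 0.0, 1.435]
force: [-0.1, -0.7, 0.6]
grip_width: 0.0517
grip_force: 0.0
time_s: 24.95
ee_pos: [0.6216, -0.1065, 0.3392]
eef_rot: [3.134, 0.001, 1.435]
force: [0.7, -0.1, -0.1]
grip_width: 0.0565
grip_force: 0.0
cm [ 26.5638 -22.1286   1.6883] rot [ 0.0079  0.0012 -0.1185] t 24.95
```

```bash
python3 -m jog '[[3.8,-3.1,0,0,0,-0.06],[7.6,-6.3,0,0,0,-0.12],[11.4,-9.5,0,0,0,-0.12],[15.2,-12.6,0,0,0,-0.12],[19,-15.8,0,0,0,-0.12],[22.8,-19,1,0,0,-0.12],[26.5,-22.1,1.7,0,0,-0.12],[26.5,-22.1,1.7,0,0,-0.12]]' 75; python3 -m jog '[[0,0,0,0,0,0],[0,0,0,0,0,0]]'; python3 d.py .4385 .1866 .035 -1;  python3 - <<'E'
from h import *
s=ctrl.camera("side")
cv2.imwrite("pics/n6.png",cv2.resize(s["img"][80:240,180:360],None,fx=3.5,fy=3.5))
E
```

```text
time_s: 25.75
ee_pos: [0.4355, 0.1894, 0.3158]
eef_rot: [-3.14, 0.0, 1.56]
force: [0.9, -0.2, 0.5]
grip_width: 0.0706
grip_force: 0.0
time_s: 25.95
ee_pos: [0.4387, 0.1854, 0.3168]
eef_rot: [3.141, 0.0, 1.554]
force: [-0.0, 0.4, -0.8]
grip_width: 0.0705
grip_force: 0.0
cm [ 0.1218 -0.0301 10.1373] rot [0.0003 0.     0.0008] t 25.95
```

View pics/n6.png

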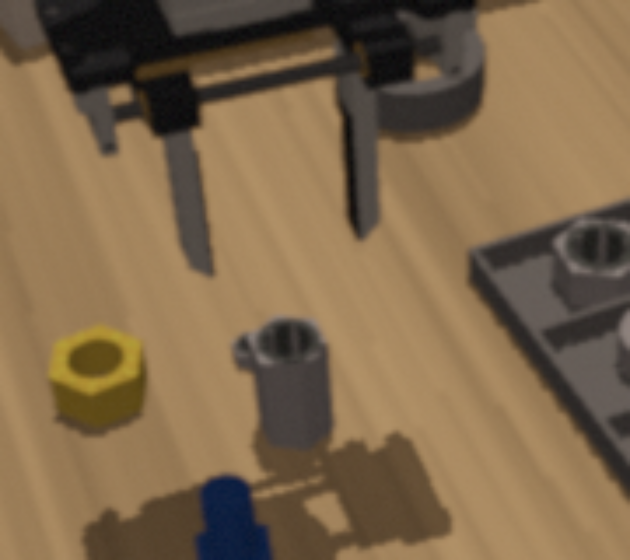

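Fingers (200,270 and 362,235) straddle the coupling nut's top (290,340), clear of the tiny nut and the blue bolt.

```bash
python3 -m jog '[[0.1,0,4,0,0,0],[0.1,0,7,0,0,0],[0.1,0,9.5,0,0,0],[0.1,0,10.1,0,0,0],[0.1,0,10.1,0,0,0],[0.1,0,10.1,0,0,0]]'; python3 -m jog '[[0,0,0,0,0,0],[0,0,0,0,0,0],[0,0,0,0,0,0],[0,0,0,0,0,0],[0,0,0,0,0,0],[0,0,0,0,0,0],[0,0,0,0,0,0]]' 0 50; python3 -m jog '[[0,0,-2,0,0,0],[0,0,-5,0,0,0],[0,0,-8,0,0,0],[0,0,-11,0,0,0],[0,0,-13,0,0,0],[0,0,-13,0,0,0]]'; python3 d.py .611 -.18 .165 -7.8
```

```text
time_s: 26.6
ee_pos: [0.4389, 0.1867, 0.2168]
eef_rot: [3.14, -0.001, 1.554]
force: [0.1, 0.7, 0.5]
grip_width: 0.0707
grip_force: 0.0
time_s: 27.3
ee_pos: [0.4382, 0.187, 0.2158]
eef_rot: [-3.141, 0.0, 1.555]
force: [-2.0, 0.1, 4.8]
grip_width: 0.0357
grip_force: 50.0
time_s: 27.9
ee_pos: [0.4385, 0.1871, 0.3476]
eef_rot: [3.138, -0.001, 1.555]
force: [0.2, 0.5, -4.1]
grip_width: 0.0355
grip_force: 50.0
cm [-36.429   17.8373   0.2397] rot [ 0.0037 -0.0015  0.1202] t 27.9
```

```bash
python3 -m jog '[[-1.5,0.7,0,0,0,0.02],[-5,2.4,0,0,0,0.04],[-9,4.4,0,0,0,0.06],[-13,6.4,0,0,0,0.08],[-17,8.3,0,0,0,0.1],[-21,10.3,0,0,0,0.12],[-25,12.2,0,0,0,0.12],[-29,14.2,0,0,0,0.12]]'; python3 d.py .611 -.18 .165 -7.8
```

```text
time_s: 28.7
ee_pos: [0.576, -0.1071, 0.3435]
eef_rot: [-3.139, -0.0, 1.435]
force: [0.4, 1.4, -3.4]
grip_width: 0.0361
grip_force: 50.0
cm [-6.7505  4.4608 -0.204 ] rot [-0.0024 -0.0003 -0.    ] t 28.7
```

```bash
python3 -m jog '[[-3,2,0,0,0,0],[-5.8,3.8,0,0,0,0],[-6.8,4.5,0,0,0,0],[-6.8,4.5,0,0,0,0],[-6.8,4.5,0,0,0,0]]'; python3 -m jog '[[0,0,3,0,0,0],[0,0,6,0,0,0],[0,0,9,0,0,0],[0,0,11,0,0,0],[0,0,11,0,0,0],[0,0,11,0,0,0]]'; python3 d.py .611 -.18 .0394 -7.8
```

```text
time_s: 29.2
ee_pos: [0.6108, -0.1779, 0.3445]
eef_rot: [-3.14, -0.001, 1.435]
force: [-0.6, -0.0, -3.3]
grip_width: 0.0361
grip_force: 50.0
time_s: 29.8
ee_pos: [0.6111, -0.1778, 0.2364]
eef_rot: [3.141, -0.0, 1.436]
force: [0.2, 0.1, -2.7]
grip_width: 0.036
grip_force: 50.0
cm [-0.2205  0.0233  1.6625] rot [ 0.0004 -0.      0.0012] t 29.8
```

```bash
python3 -m jog '[[-0.2,0,0.6,0,0,0],[-0.2,0,1.2,0,0,0],[-0.2,0,1.6,0,0,0],[-0.2,0,1.7,0,0,0],[-0.2,0,1.7,0,0,0],[-0.2,0,1.7,0,0,0]]'; python3 -m jog '[[0,0,0,0,0,0],[0,0,0,0,0,0],[0,0,0,0,0,0],[0,0,0,0,0,0]]' 60; python3 -m jog '[[0,0,-1,0,0,0],[0,0,-4,0,0,0],[0,0,-8,0,0,0],[0,0,-12,0,0,0],[-4,-4,-14,0,0,0],[-8,-8,-14,0,0,0],[-11,-11,-14,0,0,0],[-14,-14,-14,0,0,0]]'; python3 -m jog '[[-4,-3,0,0,0,0],[-7,-6,0,0,0,0],[-7,-6,0,0,0,0]]'; python3 - <<'E'
from h import *
t=ctrl.camera("top");s=ctrl.camera("side")
cv2.imwrite("pics/f.png",np.vstack([cv2.resize(t["img"][140:240,180:430],(800,320)),cv2.resize(s["img"][120:370,200:520],(358,280)).repeat(1,0)[:, :].copy() if 0 else cv2.copyMakeBorder(cv2.resize(s["img"][120:370,200:520],(358,280)),0,0,0,442,0)]))
cv2.imwrite("pics/fs.png",cv2.resize(s["img"][120:390,220:520],None,fx=2.2,fy=2.2)[:594])
E
```

```text
time_s: 30.4
ee_pos: [0.6108, -0.1807, 0.2198]
eef_rot: [3.141, 0.0, 1.435]
force: [-5.3, 2.2, 7.9]
grip_width: 0.0356
grip_force: 50.0
time_s: 30.8
ee_pos: [0.6107, -0.1807, 0.2186]
eef_rot: [3.142, 0.0, 1.435]
force: [0.9, -1.1, 0.2]
grip_width: 0.0561
grip_force: 0.0
time_s: 31.6
ee_pos: [0.452, -0.3005, 0.3597]
eef_rot: [3.14, 0.001, 1.435]
force: [0.7, -1.8, 0.4]
grip_width: 0.0563
grip_force: 0.0
time_s: 31.9
ee_pos: [0.3817, -0.3634, 0.3596]
eef_rot: [3.141, 0.001, 1.43]
force: [0.0, 1.0, -1.6]
grip_width: 0.0564
grip_force: 0.0
```

View pics/f.png

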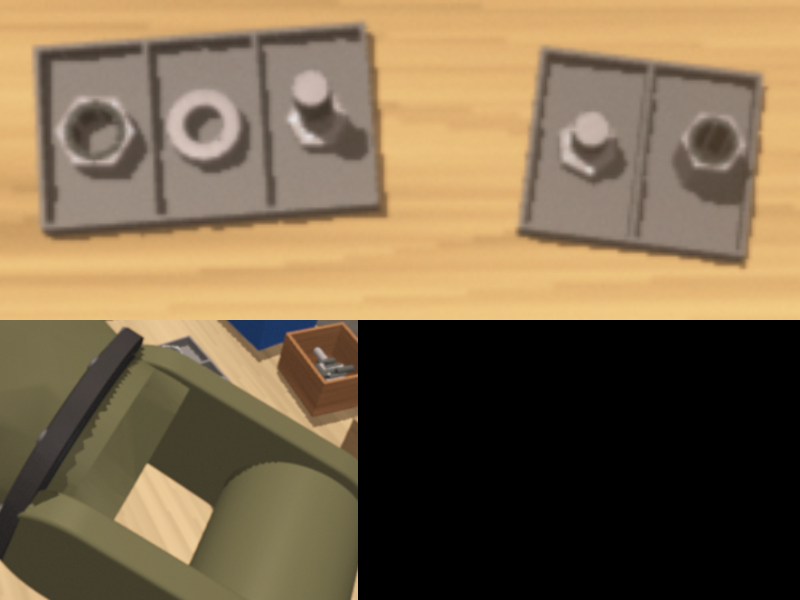

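View pics/fs.png

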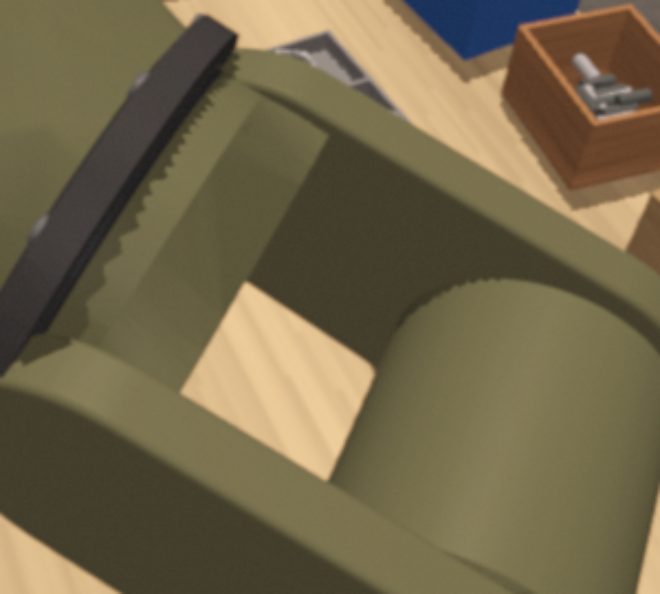

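The top view shows all five parts upright and clear of the walls: nut (95,130), collar (205,125), long bolt (313,100), short bolt (590,140) and coupling nut (713,140). The arm hides the side view, and the stray bolt was never approached at low height. Handing in.

```bash
python3 -c "
from station import ctrl
print(ctrl.hand_in())"
```

```text
the job is handed in; nothing more can be done
None
```

Both kits are made up and the job is handed in at about 32 s of robot time: the last top view shows all five parts upright, one to a pocket, but I did not re-check the stray bolt in that view, and the arm was never low near it.

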